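# Set the paper trimmer's sliding stop at the marked notch and lock it

### The arm

A 6-joint arm with a two-finger parallel gripper is mounted at the origin on a cart in front of the work surface, level with it; the furniture and walls round the work are solid. World frame = base frame: x ahead of the robot, y to its left, z up, the work surface at z = 0. Lengths are in m, angles in rad, forces in N, time in s.
With the tool pointing down it reaches from about 0.375 to 0.9 m from the base axis. Payload 3.1 kg.
Tool frame: the origin (TCP) lies midway between the tips of the shut fingers; the grasp point (between the pads) lies behind it (grip_depth is the z of the grasp point in the tool frame, in m); z points along the fingers, y is the line along which they close (so a half turn about z gives the same grasp; the last joint's range is limited). The gripper opens to 85 mm and grips with 20 to 120 N. Pads are 22 mm wide; open, the fingers measure 114 mm over their backs; the gripper's body (76 mm by 85 mm) begins 54 mm behind the grasp point. The pads swing forward as they close: fully open they stand 13 mm farther back than shut.
Start: joints at [1.024, 0.527, 1.433, -0, 1.181, -0.178], TCP at [0.225, 0.583, 0.231] pointing down, gripper open.
Joint ranges: [-3.08, 3.08], [-0.75, 2.2], [0.22, 2.44], [-1.43, 4.57], [0, 2.65], [-2.85, 2.85]. Speed limits (rad/s): [2.79, 2.79, 3.14, 3.14, 3.14, 3.14].

### API

Orientations are given as [roll, pitch, yaw] about the fixed x, y, z axes, in that order (R = Rz(yaw) Ry(pitch) Rx(roll)).
In Python, from plant import * gives the robot as it stands.
- The arm moves only by the tool apply_moves, never from a script. Its argument "deltas" is a list of rows, each an object with "dp": the shift along the world's x, y, z in mm, a list of three; "rot": the turn, a rotation vector about the world's x, y, z in degrees, a list of three; "jaw": the closure in counts, from 0 (fully open) to 255 (shut). In form: [{"dp": [tx, ty, tz], "rot": [rx, ry, rz], "jaw": jaw}, ...]. A call has exactly 5 rows; each row shifts and turns the commanded pose from where the row before left it; what a row does not reach is not made up. A row lasts 1/12 s, in which the tool goes at most 41.7 mm and 7.16 degrees, less where a joint would pass 70% of its speed; a pose out of reach is approached as far as the arm can. A call with a gripper value outside its range is refused whole. The fingers move at their own pace and stop on an object; "newtons" is the grip in N (left out, the last holds). Time passes only in rows, so rows that do not move let the fingers close, or fill a call up. It gives the time, the measured TCP pose, the force, the opening and the grip force at its end, in the units of the state.
- state(): the state, without advancing time (a new reading comes with each control period).
- read_camera(name): name is "scene" or "top" or "wrist"; returns a dict with "img" (420x560x3 uint8, red, green, blue), "z_map" (420x560 float32, m along the optical axis (not along the pixel's ray), 0 where there is no reading), "intrinsics" (3x3 intrinsics, pixels), "k1" (the pictures are not rectified: a ray, as slopes to the right and down, at radius r is drawn at 1 + k1 r^2 times it, then the intrinsics apply), "origin" and "attitude" of the camera in the world; the wrist camera has in their place "T_tool_cam" (4x4, takes a point from camera to tool coordinates, whose origin is the TCP and whose axes are the flange's). Camera axes: x right, y down, z forward; pixel columns grow to the right and rows downward; lengths in m; the calibration is good to about 2 mm. A picture is of the moment at which its call begins: read the wrist's pose just before it.
- sign_off(): hands the job in; it is judged then, once.
The state is a dict: "clock": time; "joint_positions": joint angles; "qvel": joint speeds; "effort": joint torques, N m; "tcp_pos": TCP position; "eef_rot": TCP orientation; "ft_force": force on the tool from outside, world axes, zero at the start; "torque": the same for the moment, N m; "opening": opening from 0.0 (shut) to 1.0 (fully open); "finger_force": force on a finger pad.
Only numpy, scipy, OpenCV 4.12 (cv2) and the standard library are available. Lean on these libraries where they do the work, as an engineer would, in place of code of your own. Each camera call takes 0.05 s, during which the arm holds its last target. There are 200 camera calls.

### The job

Set the paper trimmer for the next cut: with the fingertips, push its black sliding stop along the rail until it clicks into the notch beside the green pin, then press the orange lock cap on top of the stop all the way down and let go. Push and press gently, do not grip the stop, and leave the other things on the desk where they are.

Things in the scene. Friction and masses are not known exactly. Their poses are not given: they have to be found in the camera images.
- trimmer: Grey paper trimmer with a white gridded board, 150 x 320 mm, fixed to the desk. Origin: centre of its underside. Its y axis runs along the long side towards the cutter rail (with a blue cutting head, up to 56 mm high) at its +y end; z is up; x points away from the robot. Board top 16 mm above the desk.
- rail_mid (a point): Top of the aluminium rail at its middle notch, 24 mm above the desk; the rail is 12 mm wide and runs along the trimmer's y. Notch centres lie at y = -45, 0 and +45 mm from here. Each notch is the gap between two brass ridges, crests 15 mm apart and 27.5 mm above the desk. Keep fingertips 30 mm above the desk to clear rail and ridges. Axes as the trimmer's.
- paper_stop (a joint): Position of the black stop on the rail, m: 0 at the right (-y) end, growing to +y, end 0.20. Notches at 0.070, 0.115, 0.160; starts at 0 to 0.035. Friction about 1 N; climbing a ridge takes about 4 to 5 N; 7.6 mm before the notch centre is the crest, past which resistance drops and it snaps forward, coming to rest within 1.5 mm of the centre; about 5 N pushes it out again.
- stop_push_face (a point): Centre of the upper part of the stop's right-hand (-y) face, the face to push on, 44 mm above the desk. The stop is 40 mm wide across the rail (x), 32 mm long (y), its top 58 mm above the desk; a thin low fence reaches 25 mm from it over the board towards the robot. Axes as the trimmer's
- stop_index (a point): Middle of the stop (42 mm above the desk). A white index line on its far side and top marks this point's y. Axes as the trimmer's
- lock_top (a point): Centre of the top of the orange round lock cap on top of the stop, 25 mm across, 69 mm above the desk when up and 63 mm when down. Moves along with the stop
- lock_cap (a joint): Travel of the orange lock cap in m: 0 up (unlocked), 0.006 fully down (locked). Stiff: takes about 5 N to press down and stays where it is left
- green_pin_top (a point): Top of the green marker pin, 13 mm across, 13 mm high, fixed on the steel strip 31 mm beyond the rail's middle, top 30 mm above the desk; its y along the rail is that of the wanted notch's centre. Axes as the trimmer's. A yellow and a blue pin of the same shape stand by the other two notches; which is where varies.
- highlighter: Yellow highlighter pen, 120 x 17 x 16 mm, lying loose on the front part of the board; leave it
- eraser: Green and white eraser, 19 x 38 x 12 mm, lying loose on the front part of the board; leave it
- blue_tape: Roll of tape in a blue case, 62 x 75 x 24 mm, loose on the desk to the left; leave it
- stamp: Rubber stamp, 30 x 46 x 56 mm, loose on the desk to the left; leave it
- glue_stick: Upright glue stick, 26 mm across, 87 mm high, on the desk to the right; leave it. Just beyond the desk's right end, in front of the radiator, a slanting wooden post rises past the arm: keep the arm drawn in when it swings by on that side
- candle: Purple and white candle, 67 mm across, 79 mm high, on the desk to the right; leave it
- battery_b: Red battery, 15 x 50 x 15 mm, lying on the desk to the right; leave it

How it is judged:
By the outcome, as a careful person would: the job done as asked, in the order asked, and still so for the second after the job is handed in, with the robot touching nothing.
It also fails if it takes over 48 s, if anything falls off the work surface, if the arm or the gripper's body presses on something with over 40 N, if the wrist force passes 120 N, or if a joint passes its speed limit or range.

## Working session

There is one attempt and no reset: what is moved stays moved. The work goes in short steps, Python scripts to look and compute and a tool call to move; the robot and the scene stay as the last step left them, time stands still between calls to the robot, and variables do not carry over. Pictures are saved under pics/ and viewed, at most 10 in all, crops included, and the job is handed in when it is done.

Besides the shell and the picture viewer there is one more tool, called after "Call:" as name([rows], argument=value, ...), one row to a line, values as JSON. apply_moves: Moves the arm, as the interface text tells. Its arguments: {"type":"object","properties":{"deltas":{"type":"array","items":{"type":"object","properties":{"dp":{"type":"array","items":{"type":"number"}},"rot":{"type":"array","items":{"type":"number"}},"jaw":{"type":"number"}}}},"newtons":{"type":"number"}},"required":["deltas"]}

```bash
mkdir -p pics
cat > h.py <<'E'
import numpy as np, cv2, pickle
from plant import *
def snap(n,f):
    s=state(); c=read_camera(n); cv2.imwrite(f'pics/{f}.png',c['img'][:,:,::-1]); pickle.dump((s,c),open(f'pics/{f}.pkl','wb')); return s,c
E
python3 - <<'E'
from h import *
s,c=snap('top','top0'); print(c['origin'],c['attitude'],c['intrinsics'],c['k1']); s,c=snap('scene','scene0');print(c['origin'],c['attitude']); print(s)
E
```

```text
[ 0.11583979 -0.24009508  1.37385451] [-2.76770333 -0.00735551 -1.07351678] [[518.33191957   0.         279.45883559]
 [  0.         518.33191957 212.4791285 ]
 [  0.           0.           1.        ]] 0.006971488757180734
[-0.09064506 -0.6973676   0.52151563] [-2.01111354 -0.0131649  -0.73457417]
{'clock': 0.05, 'joint_positions': array([ 1.02449776e+00,  5.28441045e-01,  1.43390212e+00,  1.66081862e-05,
        1.18142512e+00, -1.78465858e-01]), 'qvel': array([-7.42361272e-04, -8.08562274e-04, -1.62830892e-03,  8.38372831e-04,
       -2.98107350e-04, -5.93240220e-05]), 'effort': array([ 4.08722472e-04, -4.43687153e+01, -1.78780532e+01, -6.11494556e-05,
        3.78591052e-03, -3.93445617e-06]), 'tcp_pos': array([0.2243136 , 0.58258652, 0.23034913]), 'eef_rot': array([-3.13945431e+00, -4.01324723e-04,  2.77375319e+00]), 'ft_force': array([-0.48147854,  0.02269604,  0.17177621]), 'torque': array([ 0.0218649 , -0.00669156,  0.03355138]), 'finger_force': 0.0, 'opening': 0.9974426508763811}
```

View pics/top0.png

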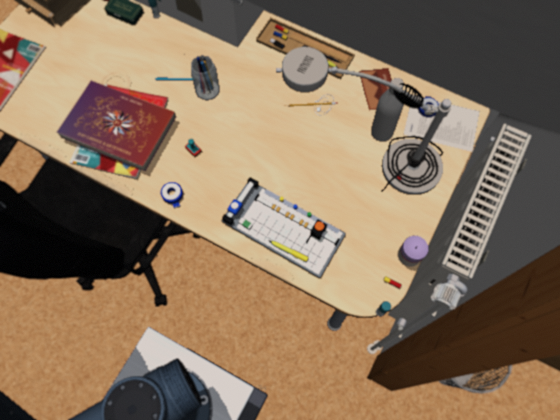

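View pics/scene0.png

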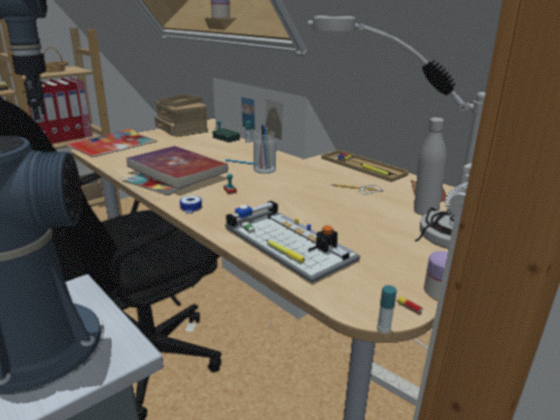

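The top view shows the trimmer around (285,228), with the stop and its orange cap at about (319,229) and pins near (282,200), (295,206) and (309,214). I'll enlarge this area.

```bash
cat >> h.py <<'E'
from scipy.spatial.transform import Rotation as Ro
def pose(s,c):
    if 'origin' in c: return np.array(c['origin']),Ro.from_euler('xyz',c['attitude']).as_matrix()
    T=np.array(c['T_tool_cam']);R=Ro.from_euler('xyz',s['eef_rot']).as_matrix()
    return R@T[:3,3]+s['tcp_pos'],R@T[:3,:3]
def at_z(s,c,u,v,z):
    K=c['intrinsics'];p=np.array([(u-K[0,2])/K[0,0],(v-K[1,2])/K[1,1]]);q=p.copy()
    for _ in range(20): q=p/(1+c['k1']*(q@q))
    o,R=pose(s,c);d=R@np.r_[q,1]; return o+d*(z-o[2])/d[2]
def load(f): return pickle.load(open(f'pics/{f}.pkl','rb'))
def crop(f,x0,y0,x1,y1,k):
    i=cv2.imread(f'pics/{f}.png')[y0:y1,x0:x1]; cv2.imwrite(f'pics/{f}_c.png',cv2.resize(i,None,fx=k,fy=k,interpolation=cv2.INTER_CUBIC))
E
python3 - <<'E'
from h import *
crop('top0',220,175,350,275,6)
E
```

```text
(no output)
```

View pics/top0_c.png

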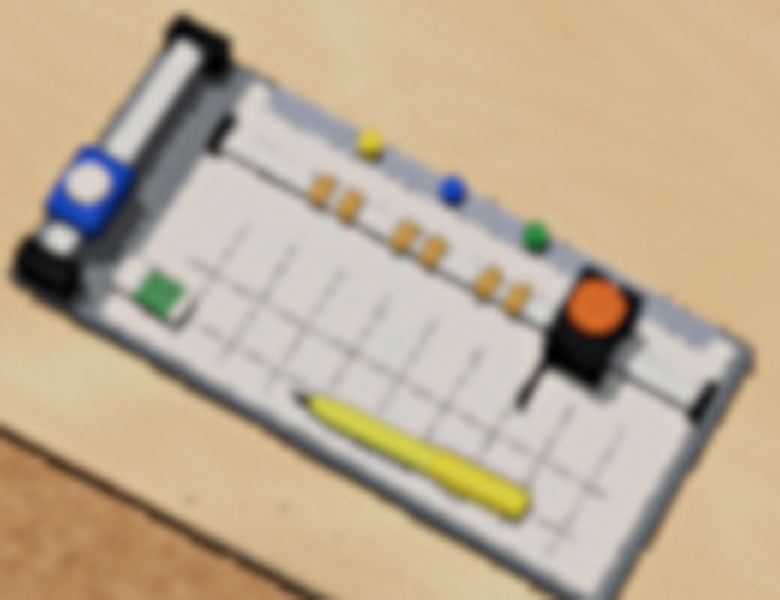

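The crop shows the pins at yellow (371,144), blue (453,190) and green (537,237), so green marks the first notch. The orange cap is at (597,306), and the ridges near the green pin are at (488,283) and (517,299).

Run:
```python
from h import *
s,c=load('top0')
P={}
for n,x,y,z in [('yel',371,144,.028),('blu',453,190,.028),('grn',537,237,.028),('cap',597,306,.069),('r1',488,283,.0275),('r2',517,299,.0275),('r5',323,190,.0275),('r6',349,206,.0275),('penL',300,398,.024),('penR',520,505,.024)]:
    P[n]=at_z(s,c,220+(x+.5)/6-.5,175+(y+.5)/6-.5,z); print(n,P[n].round(4))
d=P['yel']-P['grn'];print(np.linalg.norm(d)); yaw=np.arctan2(-d[0],d[1]);print('yaw',np.degrees(yaw))
ya=np.array([-np.sin(yaw),np.cos(yaw),0]);xa=np.array([np.cos(yaw),np.sin(yaw),0])
for n in P: q=P[n]-P['grn'];print(n,(q@xa*1e3).round(1),(q@ya*1e3).round(1))
```

```text
yel [0.6243 0.0183 0.028 ]
blu [ 0.6221 -0.0264  0.028 ]
grn [ 0.62   -0.0716  0.028 ]
cap [ 0.5881 -0.1155  0.069 ]
r1 [ 0.5891 -0.0622  0.0275]
r2 [ 0.5885 -0.0776  0.0275]
r5 [0.5932 0.027  0.0275]
r6 [0.592  0.0125 0.0275]
penL [ 0.4996 -0.0123  0.024 ]
penR [ 0.5027 -0.1238  0.024 ]
0.09007620258583893
yaw -2.7064973108612014
yel 0.0 90.1
blu -0.0 45.3
grn 0.0 0.0
cap -29.8 -45.3
r1 -31.4 8.0
r2 -31.2 -7.4
r5 -31.5 97.3
r6 -32.0 82.7
penL -123.1 53.5
penR -114.8 -57.7
```

Call:
apply_moves([
  {"dp": [17, -36, 0], "rot": [0, 0, 3.7], "jaw": 255},
  {"dp": [17, -36, 0], "rot": [0, 0, 3.7], "jaw": 255},
  {"dp": [17, -36, 0], "rot": [0, 0, 3.7], "jaw": 255},
  {"dp": [17, -36, 0], "rot": [0, 0, 3.7], "jaw": 255},
  {"dp": [17, -36, 0], "rot": [0, 0, 3.6], "jaw": 255},
])

```text
clock: 0.52
tcp_pos: [0.3097, 0.4014, 0.2309]
eef_rot: [-3.141, -0.001, 3.099]
ft_force: [0.8, 0.1, 0.4]
opening: 0.3
finger_force: 0.0
```

Call:
apply_moves([
  {"dp": [17, -36, 0], "rot": [0, 0, 0], "jaw": 255},
  {"dp": [17, -36, 0], "rot": [0, 0, 0], "jaw": 255},
  {"dp": [17, -36, 0], "rot": [0, 0, 0], "jaw": 255},
  {"dp": [17, -36, 0], "rot": [0, 0, 0], "jaw": 255},
  {"dp": [17, -36, 0], "rot": [0, 0, 0], "jaw": 255},
])

```text
clock: 0.93
tcp_pos: [0.3948, 0.2214, 0.2312]
eef_rot: [-3.141, -0.0, 3.095]
ft_force: [1.2, -0.0, -0.1]
opening: -0.002
finger_force: 0.0
```

Call:
apply_moves([
  {"dp": [17, -36, 0], "rot": [0, 0, 0], "jaw": 255},
  {"dp": [17, -36, 0], "rot": [0, 0, 0], "jaw": 255},
  {"dp": [17, -36, 0], "rot": [0, 0, 0], "jaw": 255},
  {"dp": [17, -36, 0], "rot": [0, 0, 0], "jaw": 255},
  {"dp": [17, -36, 0], "rot": [0, 0, 0], "jaw": 255},
])

```text
clock: 1.35
tcp_pos: [0.4799, 0.0413, 0.2311]
eef_rot: [3.141, -0.001, 3.095]
ft_force: [0.7, 0.2, 1.0]
opening: 0.001
finger_force: 0.0
```

Call:
apply_moves([
  {"dp": [18, -36, 0], "rot": [0, 0, 0], "jaw": 255},
  {"dp": [18, -36, 0], "rot": [0, 0, 0], "jaw": 255},
  {"dp": [18, -36, 0], "rot": [0, 0, 0], "jaw": 255},
  {"dp": [18, -36, 0], "rot": [0, 0, 0], "jaw": 255},
  {"dp": [18, -36, 0], "rot": [0, 0, 0], "jaw": 255},
])

```text
clock: 1.77
tcp_pos: [0.5699, -0.1387, 0.2309]
eef_rot: [3.141, -0.001, 3.094]
ft_force: [0.6, 0.7, 1.1]
opening: -0.001
finger_force: 0.0
```

Call:
apply_moves([
  {"dp": [14, -36, 0], "rot": [0, 0, 0], "jaw": 255},
  {"dp": [0, 0, -30], "rot": [0, 0, 0], "jaw": 255},
  {"dp": [0, 0, -30], "rot": [0, 0, 0], "jaw": 255},
  {"dp": [0, 0, -20], "rot": [0, 0, 0], "jaw": 255},
  {"dp": [0, 0, 0], "rot": [0, 0, 0], "jaw": 255},
])

```text
clock: 2.18
tcp_pos: [0.5801, -0.1716, 0.1462]
eef_rot: [3.137, -0.01, 3.094]
ft_force: [-0.5, -0.1, -0.5]
opening: -0.0
finger_force: 0.0
```

Run:
```python
from h import *
s,c=snap('wrist','w1'); print(s['tcp_pos'],s['eef_rot'],s['ft_force'],pose(s,c)[0])
```

```text
[ 0.58008615 -0.17158015  0.14615441] [ 3.13697835 -0.01021532  3.09407312] [-0.50978533 -0.09134216 -0.46371367] [ 0.50347049 -0.16797968  0.2895703 ]
```

View pics/w1.png

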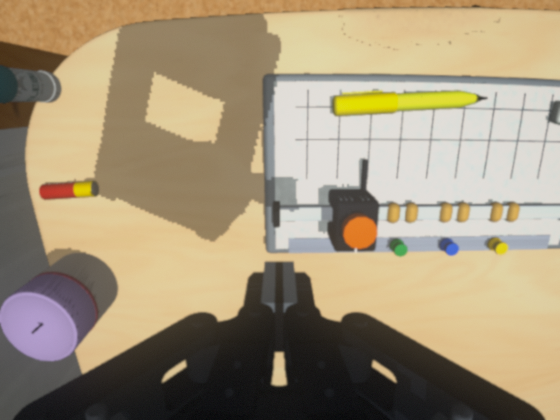

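The wrist view shows the cap at (360,232), the green pin at (400,247), its ridges at (394,212) and (412,212), and clear space to the right of the stop.

Run:
```python
from h import *
s,c=load('w1'); y=np.radians(-2.7)
ya=np.array([-np.sin(y),np.cos(y),0]);xa=np.array([np.cos(y),np.sin(y),0])
g=at_z(s,c,400.5,247,.028)
for n,u,v,z in [('g',400.5,247,.028),('cap',360,232,.069),('r1',394,212,.0275),('r2',412,212,.0275),('yel',500,246,.028),('stopback',331,215,.058)]:
    p=at_z(s,c,u,v,z);print(n,p.round(4),((p-g)@xa*1e3).round(1),((p-g)@ya*1e3).round(1))
print((s['tcp_pos']-g)@ya)
```

```text
g [ 0.6216 -0.069   0.028 ] 0.0 0.0
cap [ 0.5901 -0.1141  0.069 ] -29.4 -46.5
r1 [ 0.5903 -0.0762  0.0275] -31.0 -8.7
r2 [ 0.591  -0.0611  0.0275] -30.9 6.4
yel [0.6259 0.02   0.028 ] 0.1 89.1
stopback [ 0.5802 -0.1328  0.058 ] -38.4 -65.7
-0.10441018668606472
```

Call:
apply_moves([
  {"dp": [2, -2, -26], "rot": [0, 0, 0], "jaw": 255},
  {"dp": [2, -2, -26], "rot": [0, 0, 0], "jaw": 255},
  {"dp": [0, 0, -26], "rot": [0, 0, 0], "jaw": 255},
  {"dp": [0, 0, -20], "rot": [0, 0, 0], "jaw": 255},
  {"dp": [0, 0, 0], "rot": [0, 0, 0], "jaw": 255},
])

```text
clock: 2.65
tcp_pos: [0.5862, -0.1759, 0.0511]
eef_rot: [3.14, -0.005, 3.095]
ft_force: [0.1, 0.5, -0.7]
opening: -0.0
finger_force: 0.0
```

Call:
apply_moves([
  {"dp": [1, 0, -12], "rot": [0, 0, 0], "jaw": 255},
  {"dp": [0, 10, 0], "rot": [0, 0, 0], "jaw": 255},
  {"dp": [0.5, 10, 0], "rot": [0, 0, 0], "jaw": 255},
  {"dp": [0, 3, 0], "rot": [0, 0, 0], "jaw": 255},
  {"dp": [0, 3, 0], "rot": [0, 0, 0], "jaw": 255},
])

```text
clock: 3.07
tcp_pos: [0.5899, -0.1498, 0.0426]
eef_rot: [-3.141, 0.002, 3.096]
ft_force: [0.5, -0.1, 0.4]
opening: -0.002
finger_force: 0.0
```

Call:
apply_moves([
  {"dp": [0, 2, 0], "rot": [0, 0, 0], "jaw": 255},
  {"dp": [0, 2, 0], "rot": [0, 0, 0], "jaw": 255},
  {"dp": [0, 2, 0], "rot": [0, 0, 0], "jaw": 255},
  {"dp": [0, 2, 0], "rot": [0, 0, 0], "jaw": 255},
  {"dp": [0, 0, 0], "rot": [0, 0, 0], "jaw": 255},
])

```text
clock: 3.48
tcp_pos: [0.5893, -0.1428, 0.0415]
eef_rot: [-3.141, 0.0, 3.095]
ft_force: [-0.4, -0.9, -0.5]
opening: -0.002
finger_force: 0.0
```

Call:
apply_moves([
  {"dp": [0, 3, 0], "rot": [0, 0, 0], "jaw": 255},
  {"dp": [0, 3, 0], "rot": [0, 0, 0], "jaw": 255},
  {"dp": [0, 3, 0], "rot": [0, 0, 0], "jaw": 255},
  {"dp": [0.5, 3, 0], "rot": [0, 0, 0], "jaw": 255},
  {"dp": [0, 3, 0], "rot": [0, 0, 0], "jaw": 255},
])

```text
clock: 3.9
tcp_pos: [0.5899, -0.1276, 0.0414]
eef_rot: [-3.141, 0.0, 3.095]
ft_force: [0.7, -1.2, 0.9]
opening: 0.001
finger_force: 0.6
```

Call:
apply_moves([
  {"dp": [0, 2, 0], "rot": [0, 0, 0], "jaw": 255},
  {"dp": [0, 2, 0], "rot": [0, 0, 0], "jaw": 255},
  {"dp": [0, 2, 0], "rot": [0, 0, 0], "jaw": 255},
  {"dp": [0, 1, 0], "rot": [0, 0, 0], "jaw": 255},
  {"dp": [0, 0, 0], "rot": [0, 0, 0], "jaw": 255},
])

```text
clock: 4.32
tcp_pos: [0.5894, -0.1203, 0.0412]
eef_rot: [3.141, -0.001, 3.095]
ft_force: [-0.1, -0.2, 0.1]
opening: 0.002
finger_force: 0.0
```

Now short steps, watching for the climb and the drop.

Call:
apply_moves([
  {"dp": [0, 1, 0], "rot": [0, 0, 0], "jaw": 255},
  {"dp": [0, 1, 0], "rot": [0, 0, 0], "jaw": 255},
  {"dp": [0, 1, 0], "rot": [0, 0, 0], "jaw": 255},
  {"dp": [0, 1, 0], "rot": [0, 0, 0], "jaw": 255},
  {"dp": [0, 1, 0], "rot": [0, 0, 0], "jaw": 255},
])

```text
clock: 4.73
tcp_pos: [0.5896, -0.1158, 0.0412]
eef_rot: [3.142, -0.0, 3.095]
ft_force: [1.3, -1.1, -0.5]
opening: -0.001
finger_force: 0.5
```

Call:
apply_moves([
  {"dp": [0, 0.5, 0], "rot": [0, 0, 0], "jaw": 255},
  {"dp": [0, 0.5, 0], "rot": [0, 0, 0], "jaw": 255},
  {"dp": [0, 0.5, 0], "rot": [0, 0, 0], "jaw": 255},
  {"dp": [0, 0.5, 0], "rot": [0, 0, 0], "jaw": 255},
  {"dp": [0, 0.5, 0], "rot": [0, 0, 0], "jaw": 255},
])

```text
clock: 5.15
tcp_pos: [0.5896, -0.1133, 0.0413]
eef_rot: [3.142, -0.0, 3.095]
ft_force: [-0.6, -1.2, -0.9]
opening: 0.003
finger_force: 0.5
```

Call:
apply_moves([
  {"dp": [0, 0.5, 0], "rot": [0, 0, 0], "jaw": 255},
  {"dp": [0, 0.5, 0], "rot": [0, 0, 0], "jaw": 255},
  {"dp": [0, 0.5, 0], "rot": [0, 0, 0], "jaw": 255},
  {"dp": [0, 0.5, 0], "rot": [0, 0, 0], "jaw": 255},
  {"dp": [0, 0.5, 0], "rot": [0, 0, 0], "jaw": 255},
])

```text
clock: 5.57
tcp_pos: [0.5897, -0.1114, 0.0413]
eef_rot: [-3.141, 0.0, 3.095]
ft_force: [-0.6, -3.5, -0.9]
opening: 0.001
finger_force: 2.1
```

Climbing the ridge.

Call:
apply_moves([
  {"dp": [0, 0.5, 0], "rot": [0, 0, 0], "jaw": 255},
  {"dp": [0, 0.5, 0], "rot": [0, 0, 0], "jaw": 255},
  {"dp": [0, 0.5, 0], "rot": [0, 0, 0], "jaw": 255},
  {"dp": [0, 0, 0], "rot": [0, 0, 0], "jaw": 255},
  {"dp": [0, 0, 0], "rot": [0, 0, 0], "jaw": 255},
])

```text
clock: 5.98
tcp_pos: [0.5898, -0.1098, 0.0414]
eef_rot: [-3.141, 0.0, 3.095]
ft_force: [-0.1, -4.8, -0.8]
opening: 0.002
finger_force: 2.3
```

Call:
apply_moves([
  {"dp": [0, 0.5, 0], "rot": [0, 0, 0], "jaw": 255},
  {"dp": [0, 0.5, 0], "rot": [0, 0, 0], "jaw": 255},
  {"dp": [0, 0, 0], "rot": [0, 0, 0], "jaw": 255},
  {"dp": [0, 0, 0], "rot": [0, 0, 0], "jaw": 255},
  {"dp": [0, 0, 0], "rot": [0, 0, 0], "jaw": 255},
])

```text
clock: 6.4
tcp_pos: [0.5899, -0.1079, 0.0414]
eef_rot: [3.141, 0.0, 3.095]
ft_force: [0.8, -1.4, -1.6]
opening: -0.002
finger_force: 1.0
```

Call:
apply_moves([
  {"dp": [0, 0.5, 0], "rot": [0, 0, 0], "jaw": 255},
  {"dp": [0, 0.5, 0], "rot": [0, 0, 0], "jaw": 255},
  {"dp": [0, 0, 0], "rot": [0, 0, 0], "jaw": 255},
  {"dp": [0, 0, 0], "rot": [0, 0, 0], "jaw": 255},
  {"dp": [0, 0, 0], "rot": [0, 0, 0], "jaw": 255},
])

```text
clock: 6.82
tcp_pos: [0.5897, -0.1069, 0.0414]
eef_rot: [3.141, -0.0, 3.095]
ft_force: [0.8, -0.7, -0.2]
opening: 0.001
finger_force: 0.4
```

Call:
apply_moves([
  {"dp": [0, 0.5, 0], "rot": [0, 0, 0], "jaw": 255},
  {"dp": [0, 0.5, 0], "rot": [0, 0, 0], "jaw": 255},
  {"dp": [0, 0, 0], "rot": [0, 0, 0], "jaw": 255},
  {"dp": [0, 0, 0], "rot": [0, 0, 0], "jaw": 255},
  {"dp": [0, 0, 0], "rot": [0, 0, 0], "jaw": 255},
])

```text
clock: 7.23
tcp_pos: [0.5895, -0.106, 0.0413]
eef_rot: [3.141, -0.001, 3.095]
ft_force: [0.1, -1.1, 1.2]
opening: -0.005
finger_force: 0.3
```

Run:
```python
from h import *
s,c=snap('wrist','w2'); print(s['tcp_pos'],s['ft_force'],s['finger_force'])
K=c['intrinsics']; i=cv2.imread('pics/w2.png')[120:330,200:480]
cv2.imwrite('pics/w2_c.png',cv2.resize(i,None,fx=2.8,fy=2.8,interpolation=cv2.INTER_CUBIC))
```

```text
[ 0.58945327 -0.10596572  0.04127882] [ 0.12137521 -1.11567208  1.16081104] 0.25077441707253456
```

View pics/w2_c.png

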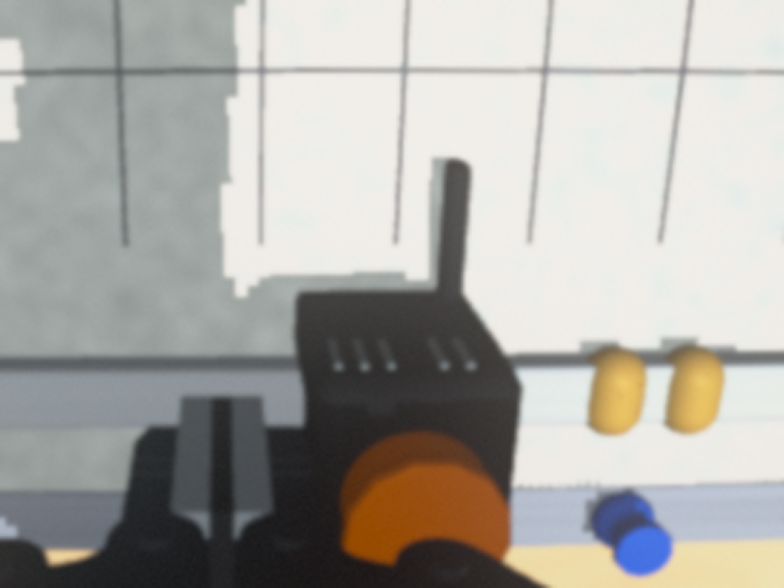

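The crop shows the stop with its cap top spanning x 342–510 (centre about (426,545)) and the blue pin top at (642,550). The fingers are just right of the stop.

Run:
```python
from h import *
s,c=load('w2'); y=np.radians(-2.7)
ya=np.array([-np.sin(y),np.cos(y),0]);xa=np.array([np.cos(y),np.sin(y),0])
f=lambda x,yy,z: at_z(s,c,200+(x+.5)/2.8-.5,120+(yy+.5)/2.8-.5,z)
b=f(642,550,.030)
for n,p in [('blue',b),('cap',f(426,545,.069)),('ridge',f(618,360,.0275)),('ridge2',f(697,360,.0275)),('topNearL',f(298,295,.058)),('topFarR',f(521,385,.058)),('topNearR',f(462,295,.058))]:
    print(n,p.round(4),((p-b)@xa*1e3).round(1),((p-b)@ya*1e3+45).round(1))
```

```text
blue [ 0.6248 -0.0251  0.03  ] 0.0 45.0
cap [ 0.5931 -0.0762  0.069 ] -29.2 -7.6
ridge [ 0.585  -0.0327  0.0275] -39.3 35.6
ridge2 [ 0.5858 -0.0177  0.0275] -39.2 50.5
topNearL [ 0.5582 -0.093   0.058 ] -63.3 -26.0
topFarR [ 0.5739 -0.0604  0.058 ] -49.1 7.3
topNearR [ 0.5593 -0.0697  0.058 ] -63.3 -2.6
```

The stop is around or just past the crest, so I'll keep pushing gently.

Call:
apply_moves([
  {"dp": [0, 0.5, 0], "rot": [0, 0, 0], "jaw": 255},
  {"dp": [0, 0.5, 0], "rot": [0, 0, 0], "jaw": 255},
  {"dp": [0, 0, 0], "rot": [0, 0, 0], "jaw": 255},
  {"dp": [0, 0, 0], "rot": [0, 0, 0], "jaw": 255},
  {"dp": [0, 0, 0], "rot": [0, 0, 0], "jaw": 255},
])

```text
clock: 7.7
tcp_pos: [0.5894, -0.105, 0.0412]
eef_rot: [3.141, -0.001, 3.095]
ft_force: [-1.0, -0.7, 0.4]
opening: -0.002
finger_force: 0.0
```

Call:
apply_moves([
  {"dp": [0, 0.5, 0], "rot": [0, 0, 0], "jaw": 255},
  {"dp": [0, 0.5, 0], "rot": [0, 0, 0], "jaw": 255},
  {"dp": [0, 0, 0], "rot": [0, 0, 0], "jaw": 255},
  {"dp": [0, 0, 0], "rot": [0, 0, 0], "jaw": 255},
  {"dp": [0, 0, 0], "rot": [0, 0, 0], "jaw": 255},
])

```text
clock: 8.12
tcp_pos: [0.5897, -0.1042, 0.0413]
eef_rot: [3.142, 0.0, 3.095]
ft_force: [0.6, -0.9, -0.2]
opening: 0.005
finger_force: 0.0
```

Run:
```python
from h import *
s,c=snap('wrist','w3'); print(s['tcp_pos'],s['ft_force'],s['finger_force'])
i=cv2.imread('pics/w3.png')[120:330,200:480]
cv2.imwrite('pics/w3_c.png',cv2.resize(i,None,fx=2.8,fy=2.8,interpolation=cv2.INTER_CUBIC))
```

```text
[ 0.58969909 -0.10423727  0.04130677] [ 0.62175619 -0.88230558 -0.19936059] 0.0
```

View pics/w3_c.png

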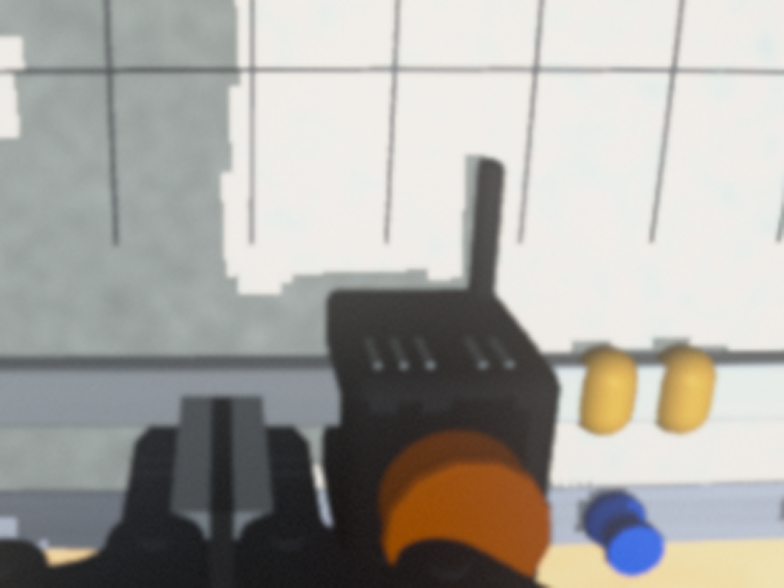

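The stop has snapped forward and there is now a gap to the fingers. The cap centre is at about (465,545) and the blue pin at (635,550).

Run:
```python
from h import *
s,c=load('w3'); y=np.radians(-2.7)
ya=np.array([-np.sin(y),np.cos(y),0]);xa=np.array([np.cos(y),np.sin(y),0])
f=lambda x,yy,z: at_z(s,c,200+(x+.5)/2.8-.5,120+(yy+.5)/2.8-.5,z)
b=f(635,550,.030)
for n,p in [('blue',b),('cap',f(465,545,.069)),('ridge',f(610,360,.0275)),('ridge2',f(688,360,.0275)),('topNearL',f(330,292,.058))]:
    print(n,p.round(4),((p-b)@xa*1e3).round(1),((p-b)@ya*1e3+45).round(1))
```

```text
blue [ 0.6249 -0.0248  0.03  ] 0.0 45.0
cap [ 0.5937 -0.0689  0.069 ] -29.1 -0.5
ridge [ 0.5852 -0.0324  0.0275] -39.3 35.5
ridge2 [ 0.586  -0.0177  0.0275] -39.2 50.2
topNearL [ 0.5582 -0.0868  0.058 ] -63.7 -20.1
```

Call:
apply_moves([
  {"dp": [0, -8, 0], "rot": [0, 0, 0], "jaw": 255},
  {"dp": [0, -12, 0], "rot": [0, 0, 0], "jaw": 255},
  {"dp": [0, 0, 30], "rot": [0, 0, 0], "jaw": 255},
  {"dp": [0, 0, 35], "rot": [0, 0, 0], "jaw": 255},
  {"dp": [-30, 0, 35], "rot": [0, 0, 0], "jaw": 255},
])

```text
clock: 8.58
tcp_pos: [0.5677, -0.1273, 0.1396]
eef_rot: [-3.139, 0.008, 3.094]
ft_force: [0.5, -0.3, 0.7]
opening: -0.004
finger_force: 0.0
```

Call:
apply_moves([
  {"dp": [-35, 10, 20], "rot": [0, 0, 0], "jaw": 255},
  {"dp": [-5, 20, 20], "rot": [0, 0, 0], "jaw": 255},
  {"dp": [0, 0, 0], "rot": [0, 0, 0], "jaw": 255},
  {"dp": [0, 0, 0], "rot": [0, 0, 0], "jaw": 255},
  {"dp": [0, 0, 0], "rot": [0, 0, 0], "jaw": 255},
])

```text
clock: 9.0
tcp_pos: [0.5234, -0.0955, 0.178]
eef_rot: [-3.141, 0.002, 3.095]
ft_force: [0.0, 0.8, -0.2]
opening: 0.001
finger_force: 0.0
```

Run:
```python
from h import *
s,c=snap('wrist','w4'); print(s['tcp_pos'],s['ft_force'],s['finger_force'])
o,R=pose(s,c); q=R.T@(np.array([.59,-.07,.04])-o); K=c['intrinsics']; u,v=(K[:2,:2]@(q[:2]/q[2])+K[:2,2]).astype(int); print(u,v)
x0=max(0,u-100);y0=max(0,min(v-75,270)); print(x0,y0)
i=cv2.imread('pics/w4.png')[y0:y0+150,x0:x0+200]
cv2.imwrite('pics/w4_c.png',cv2.resize(i,None,fx=4,fy=4,interpolation=cv2.INTER_CUBIC))
```

```text
[ 0.52343605 -0.09550448  0.17797383] [ 0.01676388  0.79678175 -0.20792962] 0.0
309 265
209 190
```

View pics/w4_c.png

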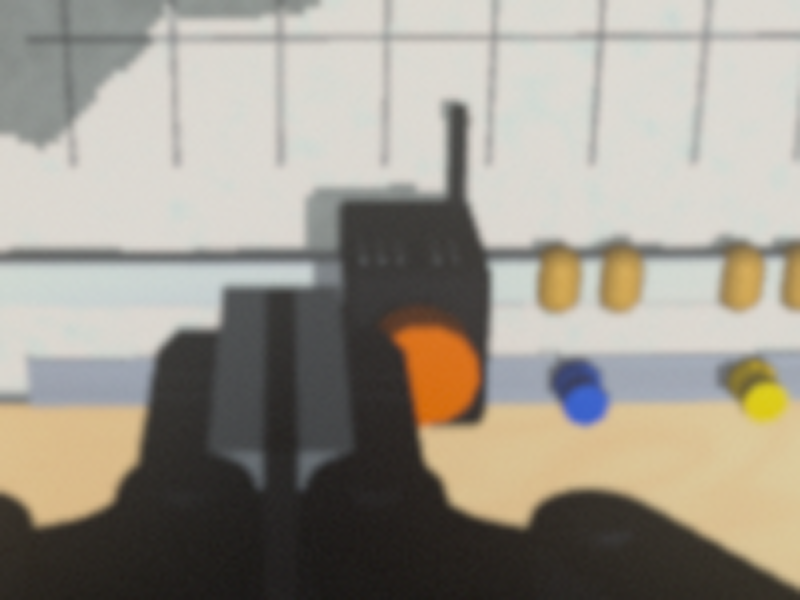

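The crop shows the stop covering both green-notch ridges, with the cap centre at about (431,374), the blue pin at (586,404) and the yellow pin at (765,400).

Run:
```python
from h import *
s,c=load('w4'); y=np.radians(-2.7)
ya=np.array([-np.sin(y),np.cos(y),0]);xa=np.array([np.cos(y),np.sin(y),0])
f=lambda x,yy,z: at_z(s,c,209+(x+.5)/4-.5,190+(yy+.5)/4-.5,z)
b=f(586,404,.030)
for n,p in [('blue',b),('yel',f(765,400,.03)),('cap',f(431,374,.069))]:
    print(n,p.round(4),((p-b)@xa*1e3).round(1),((p-b)@ya*1e3+45).round(1))
```

```text
blue [ 0.6249 -0.0245  0.03  ] 0.0 45.0
yel [0.6263 0.0202 0.03  ] -0.6 89.7
cap [ 0.5917 -0.0665  0.069 ] -31.1 1.5
```

Call:
apply_moves([
  {"dp": [24, 9.5, -20], "rot": [0, 0, 0], "jaw": 255},
  {"dp": [24, 9, -20], "rot": [0, 0, 0], "jaw": 255},
  {"dp": [20, 9, -20], "rot": [0, 0, 0], "jaw": 255},
  {"dp": [0, 0, -28], "rot": [0, 0, 0], "jaw": 255},
  {"dp": [0, 0, -5], "rot": [0, 0, 0], "jaw": 255},
])

```text
clock: 9.47
tcp_pos: [0.589, -0.0663, 0.0793]
eef_rot: [3.14, -0.008, 3.096]
ft_force: [-1.0, 0.5, -0.8]
opening: 0.004
finger_force: 0.0
```

Call:
apply_moves([
  {"dp": [0, 0, -1], "rot": [0, 0, 0], "jaw": 255},
  {"dp": [0, 0, -1], "rot": [0, 0, 0], "jaw": 255},
  {"dp": [0, 0, -1], "rot": [0, 0, 0], "jaw": 255},
  {"dp": [0, 0, 0], "rot": [0, 0, 0], "jaw": 255},
  {"dp": [0, 0, 0], "rot": [0, 0, 0], "jaw": 255},
])

```text
clock: 9.88
tcp_pos: [0.5911, -0.0673, 0.0833]
eef_rot: [-3.141, 0.002, 3.094]
ft_force: [-0.1, -0.1, -0.3]
opening: 0.004
finger_force: 0.0
```

Call:
apply_moves([
  {"dp": [0, 0, -3], "rot": [0, 0, 0], "jaw": 255},
  {"dp": [0, 0, -3], "rot": [0, 0, 0], "jaw": 255},
  {"dp": [0, 0, -3], "rot": [0, 0, 0], "jaw": 255},
  {"dp": [0, 0, -2], "rot": [0, 0, 0], "jaw": 255},
  {"dp": [0, 0, -1], "rot": [0, 0, 0], "jaw": 255},
])

```text
clock: 10.3
tcp_pos: [0.5903, -0.0667, 0.0695]
eef_rot: [3.141, -0.001, 3.095]
ft_force: [-0.4, 0.0, -0.0]
opening: 0.001
finger_force: 0.0
```

Call:
apply_moves([
  {"dp": [0, 0, -1], "rot": [0, 0, 0], "jaw": 255},
  {"dp": [0, 0, -1], "rot": [0, 0, 0], "jaw": 255},
  {"dp": [0, 0, -1], "rot": [0, 0, 0], "jaw": 255},
  {"dp": [0, 0, -1], "rot": [0, 0, 0], "jaw": 255},
  {"dp": [0, 0, 0], "rot": [0, 0, 0], "jaw": 255},
])

```text
clock: 10.72
tcp_pos: [0.5904, -0.0667, 0.066]
eef_rot: [3.142, -0.0, 3.095]
ft_force: [-1.4, 0.1, 3.3]
opening: 0.003
finger_force: 1.5
```

Call:
apply_moves([
  {"dp": [0, 0, -0.7], "rot": [0, 0, 0], "jaw": 255},
  {"dp": [0, 0, -0.7], "rot": [0, 0, 0], "jaw": 255},
  {"dp": [0, 0, -0.6], "rot": [0, 0, 0], "jaw": 255},
  {"dp": [0, 0, 0], "rot": [0, 0, 0], "jaw": 255},
  {"dp": [0, 0, 0], "rot": [0, 0, 0], "jaw": 255},
])

```text
clock: 11.13
tcp_pos: [0.5904, -0.0667, 0.0638]
eef_rot: [3.141, -0.0, 3.095]
ft_force: [-1.2, 0.5, 3.7]
opening: 0.002
finger_force: 1.5
```

Call:
apply_moves([
  {"dp": [0, 0, -0.5], "rot": [0, 0, 0], "jaw": 255},
  {"dp": [0, 0, -0.5], "rot": [0, 0, 0], "jaw": 255},
  {"dp": [0, 0, -0.3], "rot": [0, 0, 0], "jaw": 255},
  {"dp": [0, 0, 0], "rot": [0, 0, 0], "jaw": 255},
  {"dp": [0, 0, 0], "rot": [0, 0, 0], "jaw": 255},
])

```text
clock: 11.55
tcp_pos: [0.5904, -0.0667, 0.063]
eef_rot: [3.142, -0.0, 3.095]
ft_force: [-2.1, 0.3, 6.2]
opening: -0.003
finger_force: 3.2
```

Call:
apply_moves([
  {"dp": [0, 0, -0.3], "rot": [0, 0, 0], "jaw": 255},
  {"dp": [0, 0, -0.3], "rot": [0, 0, 0], "jaw": 255},
  {"dp": [0, 0, 0], "rot": [0, 0, 0], "jaw": 255},
  {"dp": [0, 0, 0], "rot": [0, 0, 0], "jaw": 255},
  {"dp": [0, 0, 0], "rot": [0, 0, 0], "jaw": 255},
])

```text
clock: 11.97
tcp_pos: [0.5904, -0.0667, 0.063]
eef_rot: [-3.142, -0.0, 3.095]
ft_force: [-2.7, 1.0, 9.9]
opening: 0.003
finger_force: 4.8
```

It has bottomed out: z holds at 63 mm while the force rises. Lifting off.

Call:
apply_moves([
  {"dp": [0, 0, 3], "rot": [0, 0, 0], "jaw": 255},
  {"dp": [0, 0, 20], "rot": [0, 0, 0], "jaw": 255},
  {"dp": [0, 0, 35], "rot": [0, 0, 0], "jaw": 255},
  {"dp": [-20, 0, 35], "rot": [0, 0, 0], "jaw": 255},
  {"dp": [-35, 0, 20], "rot": [0, 0, 0], "jaw": 255},
])

```text
clock: 12.38
tcp_pos: [0.5413, -0.0686, 0.1783]
eef_rot: [-3.138, 0.012, 3.096]
ft_force: [0.4, -0.4, 2.0]
opening: -0.002
finger_force: 0.0
```

Call:
apply_moves([
  {"dp": [-35, -15, 0], "rot": [0, 0, 0], "jaw": 255},
  {"dp": [-10, -15, 0], "rot": [0, 0, 0], "jaw": 255},
  {"dp": [0, 0, 0], "rot": [0, 0, 0], "jaw": 255},
  {"dp": [0, 0, 0], "rot": [0, 0, 0], "jaw": 255},
  {"dp": [0, 0, 0], "rot": [0, 0, 0], "jaw": 255},
])

```text
clock: 12.8
tcp_pos: [0.4919, -0.0971, 0.1751]
eef_rot: [-3.141, 0.002, 3.094]
ft_force: [-0.2, 0.8, -0.2]
opening: -0.001
finger_force: 0.0
```

Run:
```python
from h import *
s,c=snap('wrist','w5'); print(s['tcp_pos'],s['ft_force'])
o,R=pose(s,c); q=R.T@(np.array([.6,-.06,.04])-o); K=c['intrinsics']; u,v=(K[:2,:2]@(q[:2]/q[2])+K[:2,2]).astype(int)
x0=max(0,u-100);y0=max(0,min(v-75,270)); print(x0,y0)
i=cv2.imread('pics/w5.png')[y0:y0+150,x0:x0+200]
cv2.imwrite('pics/w5_c.png',cv2.resize(i,None,fx=4,fy=4,interpolation=cv2.INTER_CUBIC))
```

```text
[ 0.49191082 -0.0971351   0.17505339] [-0.17170371  0.79516385 -0.17005394]
222 230
```

View pics/w5_c.png

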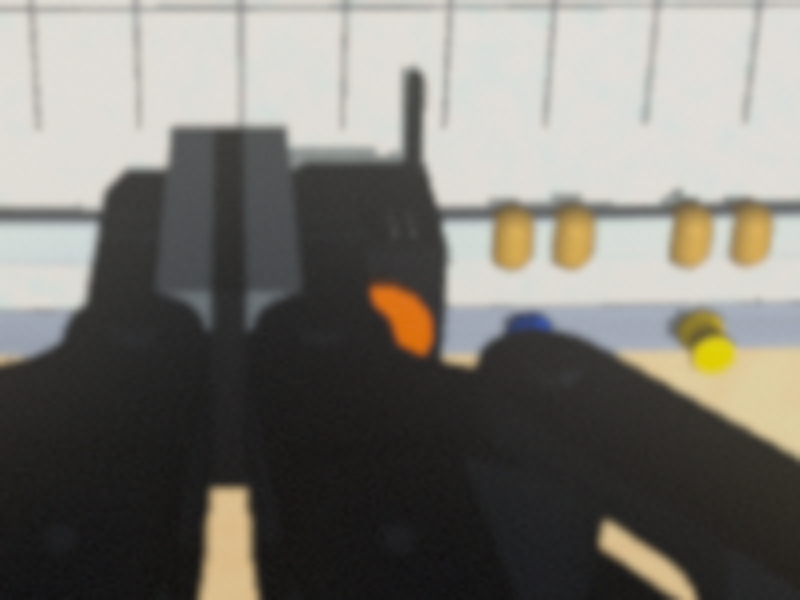

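The view is partly blocked, but the gap from the stop's left edge (442) to the first blue ridge (513) is unchanged. I'll check the cap height from the depth map, then hand in.

Run:
```python
from h import *
for f,u,v in [('w4',209+445/4,190+380/4),('w5',222+410/4,230+315/4)]:
    s,c=load(f); o,R=pose(s,c); u,v=int(u),int(v); z=np.median(c['z_map'][v-2:v+3,u-2:u+3]); K=c['intrinsics']
    print(f,(o+R@(z*np.array([(u-K[0,2])/K[0,0],(v-K[1,2])/K[1,1],1]))).round(4))
```

```text
w4 [ 0.5936 -0.0635  0.0686]
w5 [ 0.5867 -0.0615  0.0629]
```

The cap top is now at 62.9 mm, so it is down.

```bash
python3 -c "
from plant import *
print(sign_off())"
```

```text
the job is handed in; nothing more can be done
None
```

The stop is clicked into the notch beside the green pin, the orange lock cap is pressed fully down (top at about 63 mm), the arm is clear of everything, and the job was handed in at about 13 s.

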